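# Open the sprung well lid and seat the drain plate

## Robot

A 7-joint arm with a two-finger parallel gripper is mounted at the origin on the work surface. World frame = base frame: x ahead of the robot, y to its left, z up, the work surface at z = 0. Lengths are in mm, angles in rad, forces in N, time in s.
With the tool pointing down it reaches from about 400 to 900 mm from the base axis. Payload 5.6 kg.
Tool frame: the origin (TCP) lies between the finger pads; the fingertips stand 11 mm ahead of it and the grasp point (between the pads) lies 8 mm behind it; z points along the fingers, y is the line along which they close (so a half turn about z gives the same grasp; the last joint's range is limited). The gripper opens to 92 mm and grips with 3 to 60 N. Pads are 20 mm wide; open, the fingers measure 128 mm over their backs; the gripper's body (75 mm by 189 mm) begins 69 mm behind the grasp point.
Start: joints at [1.208, 0.468, -0.012, 1.603, 0.006, 1.071, -0.056], TCP at [204.304, -617.064, 225.592] pointing down, gripper open.
Joint ranges: [-2.53, 2.53], [-0.31, 2.02], [-1.57, 1.55], [0.28, 2.44], [-1.29, 4.43], [0.15, 1.84], [-2.92, 2.92]. Speed limits (rad/s): [2.57, 2.57, 3.14, 3.14, 3.14, 3.14, 3.14].

## Interface

Orientations are given as a rotation vector (axis times angle).
In Python, from rig import observe, eyes, job gives the robot as it stands.
- The arm moves only by the tool move_arm, never from a script. Its arguments are lists of equal length, an entry for each row: "travel": the shift along the tool's x, y, z in mm, a list of three; "twist": the turn about the tool's z in rad; "fingers": the gripper command: -1 is shut, 1 is fully open, values between are in proportion. In form: {"travel": [[x, y, z], ...], "twist": [twist, ...], "fingers": [fingers, ...]}. A call has 1 to 5 rows; each row is the pose to reach, as a shift and turn from the pose commanded when the call began, along the tool's axes at that moment; what a row does not reach only later rows make up. A row lasts 1/12 s, in which the tool goes at most 41.7 mm and 7.16 degrees, less where a joint would pass 70% of its speed; a pose out of reach is approached as far as the arm can. A call with a gripper value outside its range is refused whole. The fingers move at their own pace and stop on an object; "force" is the grip in N (left out, the last holds). Time passes only in rows, so rows that repeat a pose let the fingers close. It gives the time, the measured TCP pose, the force, the opening and the grip force at its end, in the units of the state.
- observe(): the state, without advancing time (a new reading comes with each control period).
- eyes.get_image(name): name is "scene" or "side" or "wrist"; returns a dict with "img" (384x512x3 uint8, red, green, blue), "depth" (384x512 float32, mm along the optical axis (not along the pixel's ray), 0 where there is no reading), "fov_y" (degrees; the focal length in pixels is half the picture's height over the tangent of half this angle, whatever the lens; pixels are square), "cx", "cy" (the principal point, pixels), "eye" and "orientation" of the camera in the world; the wrist camera has in their place "tool_from_camera" (4x4, takes a point from camera to tool coordinates, whose origin is the TCP and whose axes are the flange's). Camera axes: x right, y down, z forward; pixel columns grow to the right and rows downward; lengths in mm; the calibration is good to about 2 mm. A picture is of the moment at which its call begins: read the wrist's pose just before it.
- job.close_job(): hands the job in; it is judged then, once.
The state is a dict: "clock": time; "joints": joint angles; "joint_vel": joint speeds; "tau": joint torques, N m; "tool_pos": TCP position; "ee_rot": TCP orientation; "force": force on the tool from outside, world axes, zero at the start; "ft_torque": the same for the moment, N m; "width": finger opening in mm; "grasp_force": force on a finger pad.
Only numpy, scipy, OpenCV 4.12 (cv2) and the standard library are available. Lean on these libraries where they do the work, as an engineer would, in place of code of your own. Each camera call takes 0.05 s, during which the arm holds its last target. There are 200 camera calls.

## Task

Set up the countertop well for service: press down on its spring-loaded lid near the free edge until the touch latch clicks, keep a finger on the lid to catch it as it springs up, and ease it all the way open rather than letting it fly. Then fetch the drain plate by its bar handle, set it flat on the landing deck beside the well, and slide it across, without lifting it over the well, until it drops flat into the pocket. Let go of it, leave the lid open and leave the bowl, bottle and carton alone.

Things in the scene. Friction and masses are not known exactly. Their poses are not given: they have to be found in the camera images.
- unit: Fixed stainless countertop well, 166 wide (its x) x 315 long (its y, from -140 to +175) x 40 mm high. Origin on the counter, x in the middle of its width; the landing deck (bare flat top, 40 mm above the counter) is the -y part, the well with the lid is the +y part. Low guides 6 mm high, flush with the pocket's sides and with tapered mouths, flank the pocket; the landing has none.
- landing (a point): Point on top of the landing deck, 40 mm above the counter, middle of the place where the plate is set down; the pocket lies along +y. Axes as the unit's.
- well (a point): Centre of the pocket, at the level of the deck (40 mm above the counter), 140 mm from the landing point along the unit's +y. The pocket is 118 x 118 mm and 8 mm deep, so its floor is 32 mm above the counter. Hidden under the lid at the start. Axes as the unit's.
- lid_hinge (a point): Middle of the lid's hinge axis, which runs along the unit's x, 90 mm beyond the pocket centre on the +y side, 57 mm above the counter. Does not move; axes as the unit's.
- lid_press (a point): The place to press: a 22 mm ring mark on the lid's top face, 135 mm from the hinge axis and 17 mm from the free edge, mid-width, 59 mm above the counter when shut. It moves with the lid, whose own z is the normal of the top face. Lid: stainless panel 182 wide x 158 long x 4 mm (free edge 152 mm from the hinge), 0.25 kg, with 14 mm deep side skirts.
- lid (a joint): Lid angle, rad: about 0 shut and latched, negative pressed in (hard stop at -0.066, 9 mm at the ring), 1.75 fully open (10 degrees past upright, leaning to the unit's +y). A spring drives it open once the latch lets go (about 2 N at the ring) and holds it open; left alone it flies up at about 6 rad/s.
- latch (a joint): Latch slide, m: 0 hooked; pressing the ring in about 5 to 6 mm (about 5 to 6 N) moves it to 0.0045 or more (up to 0.010 at the hard stop), then the lid is free and the slide stays there.
- plate_grip (a point): Centre of the drain plate's bar handle. Loose perforated metal plate 110 x 110 x 6 mm, 0.3 to 0.55 kg, lying flat on the counter; the handle bar is 70 mm long along the plate's x, 12 mm thick, 12 mm high, its centre 30 mm above the plate's underside and over the middle of the plate, with free space of 18 mm under the bar between two 8 mm end posts. Axes: the plate's, z up.
- bowl: Bystander: steel bowl 100 mm across, 45 mm high; origin at the centre of its underside.
- sauce: Bystander: white bottle 60 mm across, 170 mm high; origin at the centre of its underside.
- gloves: Bystander: carton of gloves 100 x 140 x 60 mm high; origin at the centre of its underside.
There are look-alikes about, which are no part of the job. Leave any pink look-alike of the part that bears plate_grip alone.

How it is judged:
By the outcome, as a careful person would: the job done as asked, in the order asked, and still so for the second after the job is handed in, with the robot touching nothing.
It also fails if it takes over 61 s, if anything falls off the work surface, if the arm or the gripper's body presses on something with over 40 N, if the wrist force passes 120 N, or if a joint passes its speed limit or range.

## Working session

There is one attempt and no reset: what is moved stays moved. The work goes in short steps, Python scripts to look and compute and a tool call to move; the robot and the scene stay as the last step left them, time stands still between calls to the robot, and variables do not carry over. Pictures are saved under pics/ and viewed, at most 10 in all, crops included, and the job is handed in when it is done.

Besides the shell and the picture viewer there is one more tool, called after "Emit:" as name(argument=value, ...) on one line, values as JSON. move_arm: Moves the arm, as the interface text tells. Its arguments: {"type":"object","properties":{"travel":{"type":"array","items":{"type":"array","items":{"type":"number"}}},"twist":{"type":"array","items":{"type":"number"}},"fingers":{"type":"array","items":{"type":"number"}},"force":{"type":"number"}},"required":["travel","twist","fingers"]}

```bash
mkdir -p pics; ls; cat > h.py <<'E'
import numpy as np, cv2
from scipy.spatial.transform import Rotation as R
from rig import observe, eyes, job
def cam(n):
    s=observe(); d=eyes.get_image(n)
    f=d["img"].shape[0]/2/np.tan(np.radians(d["fov_y"])/2)
    if n=="wrist":
        T=np.eye(4); T[:3,:3]=R.from_rotvec(s["ee_rot"]).as_matrix(); T[:3,3]=s["tool_pos"]
        T=T@np.array(d["tool_from_camera"]); Rm,e=T[:3,:3],T[:3,3]
    else:
        e=np.array(d["eye"]); o=np.array(d["orientation"]); Rm=o if o.shape==(3,3) else R.from_rotvec(o).as_matrix()
    d.update(f=f,R=Rm,e=e,s=s); return d
def ray(d,u,v):
    return d["R"]@np.array([(u-d["cx"])/d["f"],(v-d["cy"])/d["f"],1])
def onz(d,u,v,z):
    r=ray(d,u,v); return d["e"]+r*(z-d["e"][2])/r[2]
def bydepth(d,u,v):
    return d["e"]+ray(d,u,v)*d["depth"][int(round(v)),int(round(u))]
def cloud(d):
    h,w=d["depth"].shape; v,u=np.mgrid[:h,:w]
    p=np.stack([(u-d["cx"])/d["f"],(v-d["cy"])/d["f"],np.ones_like(u)],-1)*d["depth"][...,None]
    return p@d["R"].T+d["e"]
def proj(d,p):
    c=d["R"].T@(np.array(p)-d["e"]); return d["cx"]+d["f"]*c[0]/c[2],d["cy"]+d["f"]*c[1]/c[2]
def save(d,n): cv2.imwrite(f"pics/{n}.png",d["img"][...,::-1])
E
python3 - <<'E'
from h import *
print(observe())
a=cam("scene");b=cam("side")
for d in(a,b): print(d["e"],d["orientation"],d["f"],d["cx"],d["cy"])
cv2.imwrite("pics/a.png",cv2.resize(np.vstack([a["img"],b["img"]])[...,::-1],(400,600)) if 0 else a["img"][...,::-1]); save(b,"b")
w=cam("wrist");save(w,"w0");print(w["tool_from_camera"])
E
```

```text
pics
{'clock': 0.0, 'joints': array([ 1.20798911,  0.46835588, -0.01160067,  1.60363176,  0.00600522,
        1.07137963, -0.05631224]), 'joint_vel': array([ 0.00064226, -0.0020032 ,  0.00092347, -0.00014364,  0.00087268,
        0.00023719,  0.00069893]), 'tau': array([ 4.69045845e-04, -5.20564163e+01, -1.22416989e-02, -2.43746853e+01,
       -5.67698933e-02,  1.72426418e-02,  1.56056030e-04]), 'tool_pos': array([ 204.1038933 , -616.52992335,  224.6507752 ]), 'ee_rot': array([-3.09986159e+00, -4.99827204e-01,  6.32035640e-04]), 'force': array([-0.19456837,  0.36714766, -1.4571742 ]), 'ft_torque': array([ 0.02141879, -0.01207753,  0.00754149]), 'grasp_force': 0.0, 'width': 91.7886976064897}
[1139.97839367  338.40916027 1074.94390374] [-1.25725689 -2.46439075  0.79658495] 400.075934265247 257.87371551453947 195.84809485797805
[479.17298865 756.80484242 636.9569703 ] [-0.13132016  2.73505745 -1.41891558] 354.8283874259515 257.16183049709366 192.50728688410413
[[ 1.02232296e-03 -9.61743879e-01 -2.73948292e-01  7.81336855e+01]
 [ 9.99999450e-01  1.04682781e-03  5.67338913e-05 -1.45377138e-01]
 [ 2.32213219e-04 -2.73948199e-01  9.61744420e-01 -1.59603308e+02]
 [ 0.00000000e+00  0.00000000e+00  0.00000000e+00  1.00000000e+00]]
```

View pics/a.png

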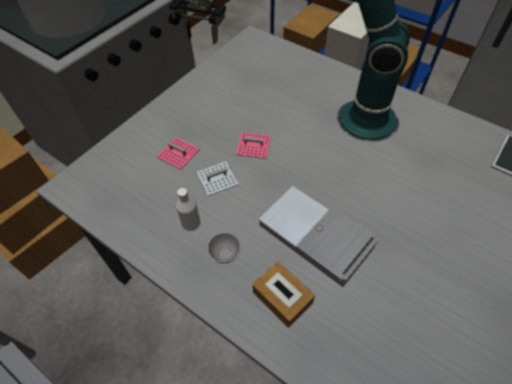

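View pics/b.png

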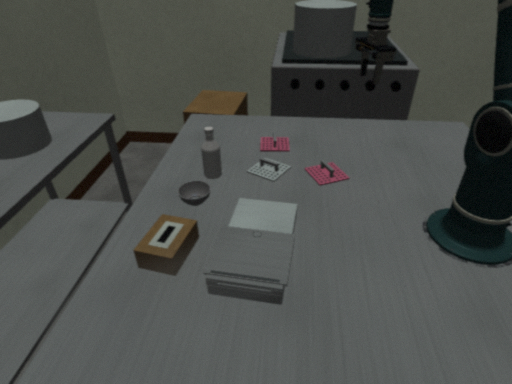

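Scene view: candidates for the plate are the white one at (217,177) and the pink look-alikes at (179,152) and (254,145); I choose the white one. The unit has its landing deck at (293,215), ring at (319,228) and hinge near (358,258). The side view agrees.

```bash
python3 - <<'E'
from h import *
a=cam("scene");b=cam("side")
for n,d,pts in(("a",a,{"ring":(319,228,59),"plate":(217,177,6)}),("b",b,{"ring":(257,234,59),"plate":(268,170,6)})):
    P=cloud(d)
    for k,(u,v,z) in pts.items(): print(n,k,onz(d,u,v,z).round(),bydepth(d,u,v).round())
    # unit top: heights 36..64 region
    x0=onz(d,*pts["ring"])
    m=(np.abs(P[...,2]-40)<5)&(np.hypot(P[...,0]-x0[0],P[...,1]-x0[1])<260)
    nn,l,st,c=cv2.connectedComponentsWithStats(m.astype(np.uint8))
    for i in range(1,nn):
        if st[i,4]>150:
            q=P[l==i][:,:2].astype(np.float32); r=cv2.minAreaRect(q); print(" deck",st[i],r)
    m=(np.abs(P[...,2]-59)<6)&(np.hypot(P[...,0]-x0[0],P[...,1]-x0[1])<260)
    nn,l,st,c=cv2.connectedComponentsWithStats(m.astype(np.uint8))
    for i in range(1,nn):
        if st[i,4]>300:
            q=P[l==i][:,:2].astype(np.float32); print(" lid",st[i],cv2.minAreaRect(q))
    # plate: bright mask
    u,v,_=pts["plate"]; hsv=cv2.cvtColor(d["img"],cv2.COLOR_RGB2HSV)
    m=((hsv[...,2]>135)&(hsv[...,1]<50)).astype(np.uint8); k=np.zeros_like(m); k[v-24:v+25,u-30:u+31]=1; m*=k
    m=cv2.morphologyEx(m,cv2.MORPH_CLOSE,np.ones((5,5)))
    nn,l,st,c=cv2.connectedComponentsWithStats(m); i=1+np.argmax(st[1:,4])
    ys,xs=np.nonzero(l==i); q=np.array([onz(d,x,y,6)[:2] for x,y in zip(xs,ys)],np.float32); print(" plate",st[i],cv2.minAreaRect(q))
    hb=(np.abs(P[...,2]-33)<6)&(k>0); print(" handle",hb.sum(),P[hb].mean(0), cv2.minAreaRect(P[hb][:,:2].astype(np.float32)))
cr=[cv2.resize(d["img"][v-40:v+40,u-50:u+50],(400,320),interpolation=2) for d,u,v in((a,217,177),(b,268,170))]
cv2.imwrite("pics/c.png",np.hstack(cr)[...,::-1])
E
```

```text
a ring [556. 114.  59.] [556. 114.  59.]
a plate [ 555. -283.    6.] [ 555. -282.    7.]
 deck [ 259  186   69   60 2103] ((547.3921508789062, 19.065738677978516), (143.28448486328125, 170.18836975097656), 85.3740005493164)
 lid [ 296  206   81   73 3124] ((561.6438598632812, 177.7059326171875), (166.80892944335938, 185.8020477294922), 85.76692962646484)
 lid [ 252  261   63   51 1611] ((773.0264282226562, 134.09115600585938), (140.0739288330078, 97.85457611083984), 80.03658294677734)
 plate [196 160  43  36 903] ((554.6785278320312, -283.8753662109375), (115.54889678955078, 116.58012390136719), 61.080833435058594)
 handle 82 [ 557.89773203 -283.38779917   34.0908583 ] ((556.2793579101562, -284.406005859375), (15.543455123901367, 69.93926239013672), 64.17507934570312)
b ring [552. 114.  59.] [552. 113.  58.]
b plate [ 555. -270.    6.] [ 555. -274.    4.]
 deck [ 229  198   69   36 1825] ((544.2503662109375, 11.711174011230469), (129.6509246826172, 166.86196899414062), 85.2979736328125)
 deck [149 225  49  41 168] ((731.1962890625, 154.547607421875), (149.4537811279297, 56.648372650146484), 55.539859771728516)
 deck [206 280  77  15 255] ((566.651123046875, 261.11865234375), (6.06059455871582, 165.94862365722656), 84.77364349365234)
 lid [ 147  214   51   46 1461] ((769.37646484375, 134.71389770507812), (142.389404296875, 96.42605590820312), 80.64209747314453)
 lid [ 203  226   92   59 4021] ((559.0040283203125, 175.22769165039062), (162.15966796875, 182.63052368164062), 84.88250732421875)
 plate [265 167   3   2   5] ((563.0567626953125, -285.74322509765625), (6.879025936126709, 6.629430770874023), 4.718384742736816)
 handle 73 [ 551.73957321 -279.75827794   33.00705954] ((552.6070556640625, -282.3036193847656), (15.979450225830078, 67.8337631225586), 56.380348205566406)
```

View pics/c.png

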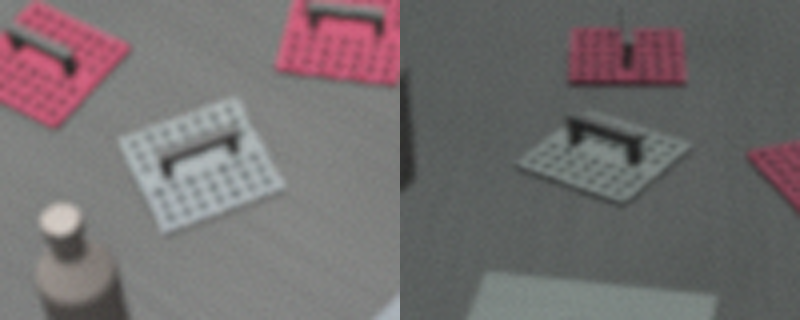

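The close crops confirm the white plate: it is pale and perforated, with its bar running at about 151°, and both pink plates are separate from it. First I go above the ring with the fingers shut.

Emit:
move_arm(travel=[[12,-12,-3],[34,-35,-7],[60,-62,-11],[86,-89,-15],[112,-117,-17]], twist=[0,0,0,0,0], fingers=[-1,-1,-1,-1,-1])

```text
clock: 0.67
tool_pos: [274.3, -469.5, 242.9]
ee_rot: [3.101, 0.499, 0.0]
force: [0.8, 0.6, 0.8]
width: 60.6
grasp_force: 0.0
```

Emit:
move_arm(travel=[[26,-27,-4],[52,-54,-8],[78,-81,-12],[104,-108,-16],[130,-135,-20]], twist=[0,0,0,0,0], fingers=[-1,-1,-1,-1,-1])

```text
clock: 1.08
tool_pos: [355.2, -300.0, 262.9]
ee_rot: [3.101, 0.5, 0.0]
force: [0.1, -1.0, 0.1]
width: 27.4
grasp_force: 0.0
```

Emit:
move_arm(travel=[[26,-27,-4],[52,-54,-8],[78,-81,-12],[104,-108,-16],[130,-135,-20]], twist=[0,0,0,0,0], fingers=[-1,-1,-1,-1,-1])

```text
clock: 1.5
tool_pos: [436.2, -131.0, 283.0]
ee_rot: [3.101, 0.5, 0.001]
force: [1.0, -0.6, 0.1]
width: 0.2
grasp_force: 0.0
```

Emit:
move_arm(travel=[[26,-27,-3],[52,-54,-6],[76,-79,-8],[97,-101,-9],[115,-119,-10]], twist=[0,0,0,0,0], fingers=[-1,-1,-1,-1,-1])

```text
clock: 1.92
tool_pos: [508.1, 19.0, 292.9]
ee_rot: [-3.101, -0.503, -0.001]
force: [-0.6, -0.6, -0.2]
width: 0.6
grasp_force: 0.0
```

Emit:
move_arm(travel=[[15,-16,-2],[30,-31,-4],[45,-46,-6],[60,-61,-8],[75,-77,-9]], twist=[-0.11,-0.22,-0.33,-0.44,-0.55], fingers=[-1,-1,-1,-1,-1])

```text
clock: 2.33
tool_pos: [555.1, 113.8, 301.8]
ee_rot: [2.846, 1.33, 0.0]
force: [-0.5, 0.7, -0.3]
width: 0.7
grasp_force: 0.0
```

Emit:
move_arm(travel=[[0,0,0],[0,0,0],[0,0,0],[0,0,0],[0,0,0]], twist=[-0.12,-0.24,-0.36,-0.48,-0.6], fingers=[-1,-1,-1,-1,-1])

```text
clock: 2.75
tool_pos: [554.5, 113.0, 301.5]
ee_rot: [2.324, 2.113, -0.0]
force: [-1.0, -0.0, -0.2]
width: 0.3
grasp_force: 0.0
```

```bash
cat >> h.py <<'E'
def ang(s):
    x=R.from_rotvec(s["ee_rot"]).as_matrix()[:,0]; return np.degrees(np.arctan2(x[1],x[0]))
def to(s,p): return (R.from_rotvec(s["ee_rot"]).as_matrix().T@(np.array(p)-s["tool_pos"])).round(1)
E
python3 - <<'E'
from h import *
d=cam("wrist");s=d["s"];save(d,"w1");print(s["clock"],s["tool_pos"],ang(s),s["force"],s["width"],proj(d,(554,113.5,59)),to(s,(554,113.5,80)))
E
```

```text
2.75 [554.52838546 113.01339759 301.46427078] 84.55232659368747 [-0.99387158 -0.00830136 -0.20734327] 0.29120771969422277 (np.float64(251.27140117194094), np.float64(169.9938608082906)) [  0.5  -0.5 221.5]
```

View pics/w1.png

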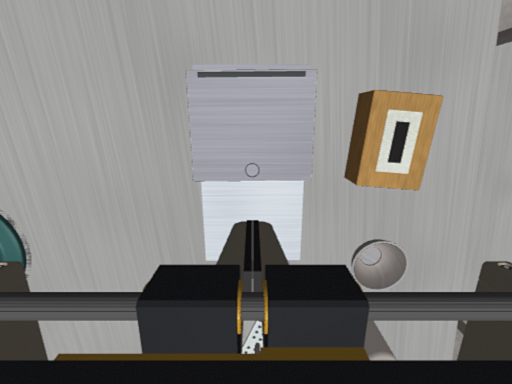

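The ring shows at (252,170), where I predicted it, and the tool is aligned with the unit. I descend and measure the unit's yaw.

Emit:
move_arm(travel=[[0,0,30],[0,0,70],[0,0,110],[0,0,150],[0,0,180]], twist=[0,0,0,0,0], fingers=[-1,-1,-1,-1,-1])

```text
clock: 3.22
tool_pos: [553.2, 112.3, 118.5]
ee_rot: [-2.333, -2.102, 0.004]
force: [-0.0, -0.5, -0.3]
width: 0.1
grasp_force: 0.0
```

Emit:
move_arm(travel=[[0,0,15],[0,0,25],[0,0,35],[0,0,40],[0,0,40]], twist=[0,0,0,0,0], fingers=[-1,-1,-1,-1,-1])

```text
clock: 3.63
tool_pos: [554.6, 113.0, 81.3]
ee_rot: [-2.331, -2.106, 0.0]
force: [0.7, -0.5, 0.2]
width: 0.7
grasp_force: 0.0
```

```bash
python3 - <<'E'
from h import *
s=observe();print(s["clock"],s["tool_pos"],ang(s),s["force"])
d=cam("wrist");d["s"]=s
i=cv2.imread("pics/w1.png")
# pose of w1
t=np.radians(84.55);Rt=np.array([[np.cos(t),np.sin(t),0],[np.sin(t),-np.cos(t),0],[0,0,-1]])
T=np.eye(4);T[:3,:3]=Rt;T[:3,3]=[554.5,113,301.5];T=T@np.array(d["tool_from_camera"]);d.update(R=T[:3,:3],e=T[:3,3])
for n,u,v,z in(("free L",194,181,59),("free R",312,179,59),("ring",252,170,59),("slotL",197,74,61),("slotR",306,73,61),("deckL",205,260,40),("deckR",301,260,40),("deckL0",202,184,40),("deckR0",304,184,40)): print(n,onz(d,u,v,z).round(1))
E
```

```text
3.6333 [554.62297566 113.00291561  81.31116084] 84.17264936652361 [ 0.66611497 -0.53042395  0.21228842]
free L [464.2 104.7  59. ]
free R [646.   90.7  59. ]
ring [555.1 113.4  59. ]
slotL [492.1 255.1  61. ]
slotR [642.2 242.2  61. ]
deckL [456.9 -43.   40. ]
deckR [625.8 -58.9  40. ]
deckL0 [471.7  94.4  40. ]
deckR0 [636.7  78.9  40. ]
```

Emit:
move_arm(travel=[[0,0,5],[0,0,9],[0,0,11],[0,0,12],[0,0,13]], twist=[0,0,0,0,0], fingers=[-1,-1,-1,-1,-1])

```text
clock: 4.1
tool_pos: [554.9, 112.9, 69.4]
ee_rot: [2.33, 2.105, -0.0]
force: [-2.9, -2.3, 13.3]
width: 0.4
grasp_force: 6.4
```

Emit:
move_arm(travel=[[0,0,1],[0,0,2],[0,0,3],[0,0,3.5],[0,0,4]], twist=[0,0,0,0,0], fingers=[-1,-1,-1,-1,-1])

```text
clock: 4.52
tool_pos: [554.9, 112.9, 66.5]
ee_rot: [2.33, 2.105, -0.0]
force: [-4.4, -2.3, 15.4]
width: 0.2
grasp_force: 7.9
```

Emit:
move_arm(travel=[[0,0,0.5],[0,0,1],[0,0,1.5],[0,0,1.5],[0,0,1.5]], twist=[0,0,0,0,0], fingers=[-1,-1,-1,-1,-1])

```text
clock: 4.93
tool_pos: [554.9, 112.9, 64.9]
ee_rot: [2.33, 2.105, -0.0]
force: [-3.7, -2.3, 14.4]
width: 0.7
grasp_force: 6.9
```

Emit:
move_arm(travel=[[0,0,0.5],[0,0,1],[0,0,1.5],[0,0,2],[0,0,2]], twist=[0,0,0,0,0], fingers=[-1,-1,-1,-1,-1])

```text
clock: 5.35
tool_pos: [554.9, 113.0, 62.9]
ee_rot: [2.33, 2.105, -0.0]
force: [-3.9, -1.8, 13.7]
width: 0.3
grasp_force: 6.9
```

```bash
python3 - <<'E'
import numpy as np
th=np.r_[0.0,0.03,0.06,0.1,0.14,np.arange(0.19,1.86,0.05)]
P=[]
for t in th:
    s=145-7*min(t/1.2,1); e=152 if t>np.pi/2 else s
    P.append((-e*np.cos(t)+2*np.sin(t)+10, 57+min(s,138 if t>1.57 else s)*np.sin(t)+2*np.cos(t)))
P=np.array(P); ref=np.array([-135,49.8])
for i in range(0,len(P),5):
    q=P[i:i+5]-ref; print(th[i:i+5].round(2),[[round(a,1),0,round(-b,1)] for a,b in q]); ref=P[min(i+4,len(P)-1)]
E
```

```text
[0.   0.03 0.06 0.1  0.14] [[np.float64(0.0), 0, np.float64(-9.2)], [np.float64(0.3), 0, np.float64(-13.5)], [np.float64(0.7), 0, np.float64(-17.9)], [np.float64(1.5), 0, np.float64(-23.6)], [np.float64(2.5), 0, np.float64(-29.3)]]
[0.19 0.24 0.29 0.34 0.39] [[np.float64(1.6), 0, np.float64(-7.0)], [np.float64(3.5), 0, np.float64(-14.0)], [np.float64(5.7), 0, np.float64(-20.8)], [np.float64(8.3), 0, np.float64(-27.5)], [np.float64(11.2), 0, np.float64(-34.0)]]
[0.44 0.49 0.54 0.59 0.64] [[np.float64(3.2), 0, np.float64(-6.4)], [np.float64(6.8), 0, np.float64(-12.5)], [np.float64(10.6), 0, np.float64(-18.5)], [np.float64(14.7), 0, np.float64(-24.3)], [np.float64(19.1), 0, np.float64(-29.9)]]
[0.69 0.74 0.79 0.84 0.89] [[np.float64(4.7), 0, np.float64(-5.3)], [np.float64(9.6), 0, np.float64(-10.4)], [np.float64(14.7), 0, np.float64(-15.2)], [np.float64(20.1), 0, np.float64(-19.7)], [np.float64(25.7), 0, np.float64(-23.9)]]
[0.94 0.99 1.04 1.09 1.14] [[np.float64(5.8), 0, np.float64(-3.9)], [np.float64(11.7), 0, np.float64(-7.6)], [np.float64(17.8), 0, np.float64(-10.9)], [np.float64(24.1), 0, np.float64(-13.9)], [np.float64(30.5), 0, np.float64(-16.6)]]
[1.19 1.24 1.29 1.34 1.39] [[np.float64(6.5), 0, np.float64(-2.4)], [np.float64(13.0), 0, np.float64(-4.6)], [np.float64(19.6), 0, np.float64(-6.6)], [np.float64(26.3), 0, np.float64(-8.3)], [np.float64(33.1), 0, np.float64(-9.6)]]
[1.44 1.49 1.54 1.59 1.64] [[np.float64(6.8), 0, np.float64(-1.0)], [np.float64(13.7), 0, np.float64(-1.6)], [np.float64(20.6), 0, np.float64(-1.9)], [np.float64(27.8), 0, np.float64(-1.8)], [np.float64(35.4), 0, np.float64(-1.4)]]
[1.69 1.74 1.79 1.84] [[np.float64(7.6), 0, np.float64(0.7)], [np.float64(15.1), 0, np.float64(1.8)], [np.float64(22.5), 0, np.float64(3.3)], [np.float64(29.8), 0, np.float64(5.0)]]
```

Emit:
move_arm(travel=[[0,0,1],[0,0,1],[0,0,0],[0,0,-1],[0,0,-2]], twist=[0,0,0,0,0], fingers=[-1,-1,-1,-1,-1])

```text
clock: 5.77
tool_pos: [554.8, 113.0, 63.6]
ee_rot: [2.33, 2.106, 0.001]
force: [-0.2, -0.6, 2.5]
width: 0.4
grasp_force: 1.1
```

Emit:
move_arm(travel=[[0,0,-1],[0,0,-2],[0,0,-3],[0,0,-4],[0,0,-5]], twist=[0,0,0,0,0], fingers=[-1,-1,-1,-1,-1])

```text
clock: 6.18
tool_pos: [554.8, 112.9, 68.1]
ee_rot: [2.331, 2.106, 0.0]
force: [0.2, -0.5, 2.1]
width: 0.6
grasp_force: 1.1
```

Emit:
move_arm(travel=[[0,0,-2],[0.3,0,-6],[0.7,0,-11],[1.5,0,-16],[2.5,0,-22]], twist=[0,0,0,0,0], fingers=[-1,-1,-1,-1,-1])

```text
clock: 6.6
tool_pos: [554.6, 115.5, 90.5]
ee_rot: [-2.331, -2.106, 0.001]
force: [0.6, -1.4, 1.8]
width: 0.5
grasp_force: 0.8
```

Emit:
move_arm(travel=[[1.6,0,-7],[3.5,0,-14],[5.7,0,-20.8],[8.3,0,-27.5],[11.2,0,-34]], twist=[0,0,0,0,0], fingers=[-1,-1,-1,-1,-1])

```text
clock: 7.02
tool_pos: [555.9, 127.2, 124.9]
ee_rot: [-2.331, -2.107, -0.0]
force: [-0.4, 0.7, 0.9]
width: 0.6
grasp_force: 0.7
```

Emit:
move_arm(travel=[[3.2,0,-6.4],[6.8,0,-12.5],[10.6,0,-18.5],[14.7,0,-24.3],[19.1,0,-29.9]], twist=[0,0,0,0,0], fingers=[-1,-1,-1,-1,-1])

```text
clock: 7.43
tool_pos: [558.0, 146.2, 154.6]
ee_rot: [-2.331, -2.107, -0.0]
force: [0.0, 0.1, 1.9]
width: 0.4
grasp_force: 0.6
```

```bash
python3 - <<'E'
from h import *
s=observe();print(s["tool_pos"],ang(s),s["force"])
d=cam("side");save(d,"s2")
E
```

```text
[557.96044208 146.24894073 154.57032358] 84.21624827468199 [0.00869583 0.05992384 1.92986716]
```

View pics/s2.png

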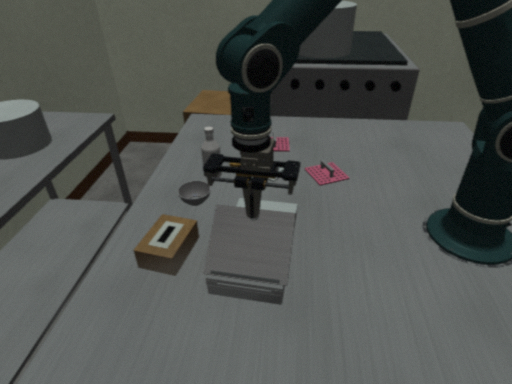

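The lid is rising with the closed fingertip held against its top near the free edge (about 253,210), so I keep easing it.

Emit:
move_arm(travel=[[4.7,0,-5.3],[9.6,0,-10.4],[14.7,0,-15.2],[20.1,0,-19.7],[25.7,0,-23.9]], twist=[0,0,0,0,0], fingers=[-1,-1,-1,-1,-1])

```text
clock: 7.9
tool_pos: [560.5, 171.9, 178.3]
ee_rot: [-2.331, -2.106, 0.0]
force: [-0.7, 0.4, 1.6]
width: 0.4
grasp_force: 0.6
```

Emit:
move_arm(travel=[[5.8,0,-3.9],[11.7,0,-7.6],[17.8,0,-10.9],[24.1,0,-13.9],[30.5,0,-16.6]], twist=[0,0,0,0,0], fingers=[-1,-1,-1,-1,-1])

```text
clock: 8.32
tool_pos: [563.6, 202.3, 194.7]
ee_rot: [-2.331, -2.106, -0.0]
force: [-0.2, 0.5, 2.1]
width: 0.2
grasp_force: 0.5
```

Emit:
move_arm(travel=[[6.5,0,-2.4],[13,0,-4.6],[19.6,0,-6.6],[26.3,0,-8.3],[33.1,0,-9.6]], twist=[0,0,0,0,0], fingers=[-1,-1,-1,-1,-1])

```text
clock: 8.73
tool_pos: [566.8, 235.3, 204.1]
ee_rot: [-2.331, -2.106, 0.0]
force: [0.1, 1.7, 0.5]
width: 0.4
grasp_force: 0.5
```

Emit:
move_arm(travel=[[6.8,0,-1],[13.7,0,-1.6],[20.6,0,-1.9],[27.8,0,-1.8],[35.4,0,-1.4]], twist=[0,0,0,0,0], fingers=[-1,-1,-1,-1,-1])

```text
clock: 9.15
tool_pos: [570.5, 270.3, 205.3]
ee_rot: [2.331, 2.106, -0.0]
force: [-0.3, 0.4, -0.3]
width: 0.3
grasp_force: 0.5
```

Emit:
move_arm(travel=[[5,0,1],[10,0,2],[15,0,2],[19,0,3],[23,0,3]], twist=[0,0,0,0,0], fingers=[-1,-1,-1,-1,-1])

```text
clock: 9.57
tool_pos: [572.9, 292.4, 202.0]
ee_rot: [2.331, 2.106, -0.002]
force: [-0.7, -0.3, -0.6]
width: 0.5
grasp_force: 0.0
```

Emit:
move_arm(travel=[[4,0,0],[8,0,0],[12,0,0],[15,0,0],[18,0,0]], twist=[0,0,0,0,0], fingers=[-1,-1,-1,-1,-1])

```text
clock: 9.98
tool_pos: [574.6, 310.8, 202.5]
ee_rot: [2.331, 2.106, -0.0]
force: [0.6, -0.3, -0.0]
width: 0.2
grasp_force: 0.0
```

```bash
python3 - <<'E'
from h import *
s=observe();print(s["tool_pos"],ang(s),s["force"])
d=cam("side");save(d,"s3"); a=cam("scene")
P=cloud(d);m=(P[...,2]>70)&(P[...,2]<215)&(np.abs(P[...,0]-562)<95)&(P[...,1]>225)&(P[...,1]<350)
q=P[m];print(len(q))
for z in range(80,215,20):
    k=q[abs(q[:,2]-z)<8]; print(z,len(k),np.percentile(k[:,1],[5,50,95]).round() if len(k) else '')
E
```

```text
[574.64897058 310.7996585  202.45719837] 84.21177219338746 [ 0.5610022  -0.28220553 -0.00582859]
3545
80 364 [246. 254. 261.]
100 376 [250. 258. 265.]
120 402 [254. 261. 269.]
140 368 [257. 266. 272.]
160 372 [261. 270. 276.]
180 381 [264. 274. 280.]
200 592 [256. 278. 320.]
```

View pics/s3.png

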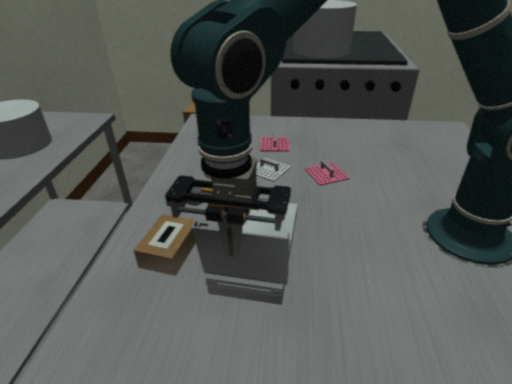

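The lid leans about 11° past upright, so it is fully open, and the finger is clear. I rise and go over the white plate.

Emit:
move_arm(travel=[[2,0,-25],[2,0,-60],[2,0,-95],[2,0,-120],[2,0,-130]], twist=[0,0,0,0,0], fingers=[-1,-1,-1,-1,-1])

```text
clock: 10.5
tool_pos: [575.8, 313.6, 337.1]
ee_rot: [2.33, 2.105, 0.01]
force: [0.8, 0.7, -0.2]
width: 0.3
grasp_force: 0.0
```

Emit:
move_arm(travel=[[-15,1,0],[-40,2,0],[-70,4,0],[-102,6,0],[-134,9,0]], twist=[0,0,0,0,0], fingers=[-1,-1,-1,-1,-1])

```text
clock: 10.92
tool_pos: [569.5, 176.8, 331.3]
ee_rot: [-2.33, -2.107, 0.003]
force: [-0.3, -0.4, 0.3]
width: 0.4
grasp_force: 0.0
```

Emit:
move_arm(travel=[[-34,2,0],[-68,4,0],[-102,6,0],[-136,9,0],[-170,11,0]], twist=[0,0,0,0,0], fingers=[-1,-1,-1,-1,-1])

```text
clock: 11.33
tool_pos: [563.3, 5.9, 331.5]
ee_rot: [-2.331, -2.106, 0.002]
force: [0.8, -0.6, -0.2]
width: 0.3
grasp_force: 0.0
```

Emit:
move_arm(travel=[[-34,2,5],[-68,4,10],[-102,6,20],[-136,9,30],[-170,11,40]], twist=[0,0,0,0,0], fingers=[0.5,0.5,0.5,0.5,0.5])

```text
clock: 11.75
tool_pos: [557.0, -164.1, 291.2]
ee_rot: [-2.331, -2.106, 0.001]
force: [0.4, -0.3, -0.3]
width: 31.7
grasp_force: 0.0
```

Emit:
move_arm(travel=[[-32,2,10],[-62,4,20],[-90,6,25],[-110,8,28],[-119,9,30]], twist=[-0.1,-0.2,-0.3,-0.41,-0.52], fingers=[0.5,0.5,0.5,0.5,0.5])

```text
clock: 12.17
tool_pos: [552.9, -285.8, 260.3]
ee_rot: [-1.709, -2.633, 0.003]
force: [0.2, 0.1, -0.9]
width: 65.1
grasp_force: 0.0
```

Emit:
move_arm(travel=[[0,0,0],[0,0,0],[0,0,0],[0,0,0],[0,0,0]], twist=[-0.12,-0.24,-0.36,-0.48,-0.58], fingers=[0.5,0.5,0.5,0.5,0.5])

```text
clock: 12.58
tool_pos: [554.0, -281.6, 261.3]
ee_rot: [-0.877, -3.015, -0.0]
force: [0.7, 0.4, -0.3]
width: 69.0
grasp_force: 0.0
```

```bash
python3 - <<'E'
from h import *
d=cam("wrist");s=d["s"];save(d,"w2");print(s["clock"],s["tool_pos"],ang(s),s["force"],s["width"],proj(d,(555,-283.5,36)))
hsv=cv2.cvtColor(d["img"],cv2.COLOR_RGB2HSV)
P=cloud(d); z=P[...,2]; n=np.hypot(P[...,0]-555,P[...,1]+283)<75
m=n&(z>28)&(z<45);print("bar",m.sum(),P[m].mean(0) if m.any() else '',cv2.minAreaRect(P[m][:,:2].astype(np.float32)) if m.any() else '')
m=n&(z>3)&(z<10);m=cv2.morphologyEx(m.astype(np.uint8),cv2.MORPH_OPEN,np.ones((3,3)))>0;print("plate",m.sum(),cv2.minAreaRect(P[m][:,:2].astype(np.float32)))
E
```

```text
12.5833 [ 554.04467042 -281.58528239  261.27502074] 147.5490093385336 [ 0.72548291  0.38664399 -0.34058975] 68.95172872962868 (np.float64(250.8032265736391), np.float64(173.47120298831737))
bar 380 [ 553.71898535 -281.5820321    36.24421032] ((554.657958984375, -282.2002258300781), (11.995413780212402, 68.94743347167969), 61.116024017333984)
plate 4383 ((555.2945556640625, -282.47796630859375), (110.02519989013672, 110.06411743164062), 61.26591873168945)
```

View pics/w2.png

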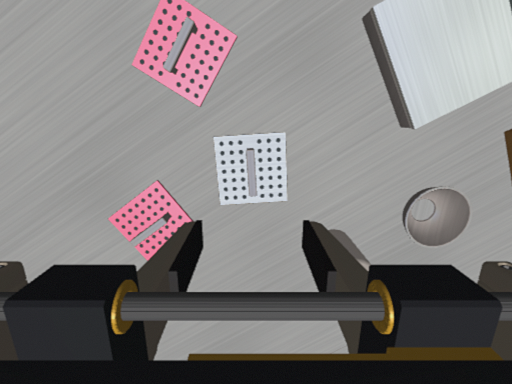

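The white plate is centred at (250,170), with its bar at 151.2°. One pink plate sits at lower left (150,218), clear of the fingers. I check the bottle's clearance from the gripper body.

```bash
python3 - <<'E'
from h import *
s=observe()
for n in("scene","side"):
    d=cam(n);P=cloud(d);m=(P[...,2]>60)&(P[...,2]<175)&(P[...,0]>600)&(P[...,0]<900)&(P[...,1]<-100)&(P[...,1]>-420)
    q=P[m];print(n,len(q),np.median(q,0) if len(q) else '', (np.percentile(q,2,0),np.percentile(q,98,0)) if len(q) else '')
    c=np.median(q,0); t=np.radians(151.2); v=c[:2]-[555,-282.3]; print("tool x,y",v@[np.cos(t),np.sin(t)],v@[np.sin(t),-np.cos(t)])
E
```

```text
scene 512 [ 750.7785566  -225.09938574  113.48222928] (array([ 719.81348344, -250.80649176,   63.04045862]), array([ 770.63812689, -207.81821363,  171.14651297]))
tool x,y -144.00545088031635 144.44231933199495
side 494 [ 733.64205336 -219.69673636  107.65394406] (array([ 709.69904574, -241.49185148,   61.57806852]), array([ 762.50190681, -205.9641682 ,  169.10033262]))
tool x,y -126.38587242691652 140.9211236734875
```

Emit:
move_arm(travel=[[-1,0,20],[-1,0,55],[-1,0,95],[-1,0,130],[-1,0,150]], twist=[-0.03,-0.064,-0.064,-0.064,-0.064], fingers=[0.5,0.5,0.5,0.5,0.5])

```text
clock: 13.15
tool_pos: [553.0, -281.5, 108.0]
ee_rot: [-0.793, -3.034, -0.001]
force: [-0.3, -0.0, 0.1]
width: 68.7
grasp_force: 0.0
```

Emit:
move_arm(travel=[[0,0,25],[0,0,50],[0,0,70],[0,0,83],[0,0,89]], twist=[0,0,0,0,0], fingers=[0.5,0.5,0.5,0.5,0.5])

```text
clock: 13.57
tool_pos: [554.3, -281.6, 21.2]
ee_rot: [-0.791, -3.037, -0.001]
force: [0.4, -0.0, -0.2]
width: 68.6
grasp_force: 0.0
```

Emit:
move_arm(travel=[[0,0,0],[0,0,0],[0,0,0],[0,0,0],[0,0,0]], twist=[0,0,0,0,0], fingers=[-1,-1,-1,-1,-1], force=30)

```text
clock: 13.98
tool_pos: [556.2, -282.5, 24.6]
ee_rot: [0.789, 3.039, -0.001]
force: [0.4, 0.0, 0.5]
width: 37.5
grasp_force: 0.0
```

Emit:
move_arm(travel=[[0,0,0],[0,0,0],[0,0,0],[0,0,0],[0,0,0]], twist=[0,0,0,0,0], fingers=[-1,-1,-1,-1,-1])

```text
clock: 14.4
tool_pos: [555.2, -282.8, 23.6]
ee_rot: [-0.79, -3.04, 0.002]
force: [-1.4, -2.0, 1.8]
width: 11.9
grasp_force: 30.0
```

Emit:
move_arm(travel=[[0,0,-8],[0,0,-28],[0,0,-58],[0,0,-88],[0,0,-105]], twist=[0,0,0,0,0], fingers=[-1,-1,-1,-1,-1], force=40)

```text
clock: 14.82
tool_pos: [556.6, -281.5, 131.2]
ee_rot: [0.788, 3.039, 0.001]
force: [0.3, 0.2, -4.3]
width: 11.5
grasp_force: 40.0
```

Emit:
move_arm(travel=[[6,10,-5],[18,31,-5],[35,60,-5],[54,92,-5],[73,125,-5]], twist=[0,0,0,0,0], fingers=[-1,-1,-1,-1,-1])

```text
clock: 15.23
tool_pos: [550.8, -135.1, 132.1]
ee_rot: [-0.79, -3.038, -0.001]
force: [0.6, 0.1, -3.7]
width: 11.4
grasp_force: 40.0
```

Emit:
move_arm(travel=[[19,33,0],[38,65,0],[56,96,0],[70,120,0],[79,135,0]], twist=[0.08,0.18,0.3,0.42,0.54], fingers=[-1,-1,-1,-1,-1])

```text
clock: 15.65
tool_pos: [547.0, 24.6, 132.5]
ee_rot: [-1.571, -2.717, -0.002]
force: [0.8, 0.5, -4.9]
width: 11.4
grasp_force: 40.0
```

Emit:
move_arm(travel=[[0,0,0],[0,0,0],[0,0,0],[0,0,0],[0,0,0]], twist=[0.12,0.24,0.36,0.48,0.58], fingers=[-1,-1,-1,-1,-1])

```text
clock: 16.07
tool_pos: [547.4, 20.3, 132.1]
ee_rot: [-2.287, -2.15, 0.003]
force: [-0.5, 0.4, -4.3]
width: 11.8
grasp_force: 40.0
```

Emit:
move_arm(travel=[[0,0,0],[0,0,0],[0,0,0],[0,0,0]], twist=[0.03,0.03,0.03,0.03], fingers=[-1,-1,-1,-1])

```text
clock: 16.4
tool_pos: [548.4, 19.6, 132.8]
ee_rot: [-2.313, -2.124, 0.001]
force: [0.3, 0.1, -4.5]
width: 11.4
grasp_force: 40.0
```

```bash
python3 - <<'E'
from h import *
d=cam("wrist");s=d["s"];save(d,"w3");print(s["clock"],s["tool_pos"],ang(s),s["force"],s["width"],to(s,(547,18.6,70)),"well px",proj(d,(558.8,158.1,32)))
P=cloud(d)
z=P[...,2]
m=(z<37)&(z>26)&(np.hypot(P[...,0]-558.8,P[...,1]-158)<90);m=cv2.morphologyEx(m.astype(np.uint8),cv2.MORPH_OPEN,np.ones((5,5)))>0
print("pocket",m.sum(),cv2.minAreaRect(P[m][:,:2].astype(np.float32)) if m.any() else '', np.median(z[m]) if m.any() else '')
E
```

```text
16.4 [548.37953189  19.63395472 132.79176832] 85.10549994917159 [ 0.34119357  0.12711839 -4.5150437 ] 11.38905731223191 [-1.2 -1.2 62.8] well px (np.float64(249.9017483786702), np.float64(44.974221513145466))
pocket 15491 ((557.9243774414062, 146.24070739746094), (92.33667755126953, 118.89046478271484), 85.11112976074219) 32.92948299944965
```

View pics/w3.png

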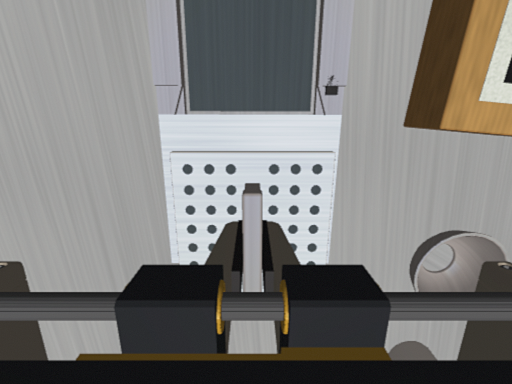

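The pocket is visible at (185–316, <110), centred ahead of the plate and parallel to it. I set the plate down on the landing deck.

Emit:
move_arm(travel=[[0,-1,10],[0,-1,25],[0,-1,42],[0,-1,55],[0,-1,62]], twist=[0,0,0,0,0], fingers=[-1,-1,-1,-1,-1])

```text
clock: 16.87
tool_pos: [546.8, 18.9, 69.1]
ee_rot: [-2.314, -2.121, 0.004]
force: [-0.8, -0.5, -5.0]
width: 11.4
grasp_force: 40.0
```

Emit:
move_arm(travel=[[0,0,2],[0,0,4],[0,0,5],[0,0,6],[0,0,7]], twist=[0,0,0,0,0], fingers=[-1,-1,-1,-1,-1])

```text
clock: 17.28
tool_pos: [548.8, 19.2, 65.0]
ee_rot: [2.315, 2.122, 0.002]
force: [0.1, -0.4, -4.3]
width: 12.0
grasp_force: 40.0
```

Emit:
move_arm(travel=[[0,0,0],[0,0,0]], twist=[0,0], fingers=[-1,-1])

```text
clock: 17.45
tool_pos: [548.4, 19.1, 64.8]
ee_rot: [2.316, 2.122, 0.001]
force: [0.1, -0.3, -4.8]
width: 11.7
grasp_force: 40.0
```

Emit:
move_arm(travel=[[0,-0.5,0.5],[0,-1,1],[0,-1,1.5],[0,-1,2],[0,-1,2]], twist=[0,0,0,0,0], fingers=[-1,-1,-1,-1,-1])

```text
clock: 17.87
tool_pos: [547.4, 19.2, 63.6]
ee_rot: [2.315, 2.122, -0.001]
force: [-3.3, -1.5, 7.0]
width: 11.9
grasp_force: 40.0
```

The plate is down on the deck. I slide it towards the well.

Emit:
move_arm(travel=[[3,0,-0.3],[8,0,-0.5],[15,0,-0.5],[22,0,-0.5],[30,0,-0.5]], twist=[0,0,0,0,0], fingers=[-1,-1,-1,-1,-1])

```text
clock: 18.28
tool_pos: [550.7, 48.3, 63.6]
ee_rot: [2.316, 2.12, -0.0]
force: [0.1, -5.4, 5.5]
width: 11.4
grasp_force: 40.0
```

Emit:
move_arm(travel=[[8,0,0],[16,0,0],[24,0,0],[32,0,0],[38,0,0]], twist=[0,0,0,0,0], fingers=[-1,-1,-1,-1,-1])

```text
clock: 18.7
tool_pos: [554.0, 87.0, 63.6]
ee_rot: [2.315, 2.122, 0.0]
force: [-1.8, -8.2, 11.4]
width: 11.4
grasp_force: 40.0
```

```bash
python3 - <<'E'
from h import *
d=cam("wrist");s=d["s"];save(d,"w4");print(s["clock"],s["tool_pos"],ang(s),s["force"],s["width"],to(s,(559,159,54)))
E
```

```text
18.7 [553.95569524  87.04282596  63.6274957 ] 85.01905842748316 [-1.78851411 -8.20257938 11.4177015 ] 11.449287473961643 [72.1 -1.2  9.5]
```

View pics/w4.png

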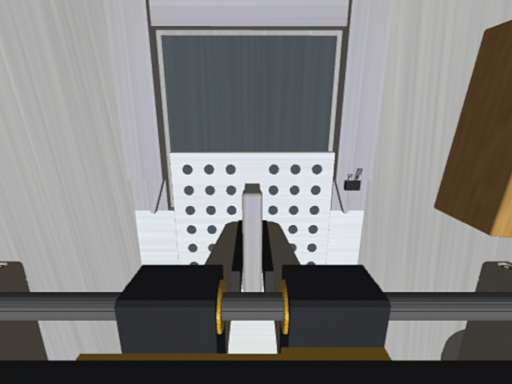

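The plate is between the guides, well centred (plate 170–334, pocket about 168–337 at row 155). I continue.

Emit:
move_arm(travel=[[6,0,-0.5],[14,0,-0.5],[22,0,-0.5],[30,0,-0.5],[38,0,-0.5]], twist=[0,0,0,0,0], fingers=[-1,-1,-1,-1,-1])

```text
clock: 19.17
tool_pos: [556.3, 125.9, 63.3]
ee_rot: [-2.315, -2.123, 0.0]
force: [0.8, -2.6, 1.2]
width: 11.8
grasp_force: 40.0
```

Emit:
move_arm(travel=[[8,0,0],[16,0,0],[23,0,0],[28,0,0],[31,0,0]], twist=[0,0,0,0,0], fingers=[-1,-1,-1,-1,-1])

```text
clock: 19.58
tool_pos: [558.7, 157.7, 63.0]
ee_rot: [-2.313, -2.123, -0.001]
force: [-0.8, 0.7, -4.5]
width: 11.4
grasp_force: 40.0
```

```bash
python3 - <<'E'
from h import *
s=observe();print(s["clock"],s["tool_pos"],ang(s),s["force"],to(s,(559,159,54)))
E
```

```text
19.5833 [558.65800509 157.70817387  62.98566811] 85.08767307900368 [-0.76877864  0.70835196 -4.49169304] [1.3 0.2 9. ]
```

The deck no longer carries the plate, so it is over the pocket. I move 1 mm on and lower it.

Emit:
move_arm(travel=[[1,0,1],[1,0,2.5],[1,0,4],[1,0,5.5],[1,0,7]], twist=[0,0,0,0,0], fingers=[-1,-1,-1,-1,-1])

```text
clock: 20.0
tool_pos: [559.2, 156.3, 56.1]
ee_rot: [-2.317, -2.122, 0.001]
force: [0.2, -0.3, -4.0]
width: 11.1
grasp_force: 40.0
```

Emit:
move_arm(travel=[[0,0,0.5],[0,0,1],[0,0,1],[0,0,1],[0,0,1]], twist=[0,0,0,0,0], fingers=[-1,-1,-1,-1,-1])

```text
clock: 20.42
tool_pos: [559.2, 156.4, 55.6]
ee_rot: [2.316, 2.122, -0.001]
force: [-1.2, -1.9, -0.4]
width: 11.7
grasp_force: 40.0
```

Emit:
move_arm(travel=[[0,0,0],[0,0,0],[0,0,0],[0,0,0],[0,0,0]], twist=[0,0,0,0,0], fingers=[0,0,0,0,0])

```text
clock: 20.83
tool_pos: [559.6, 157.0, 55.7]
ee_rot: [2.316, 2.123, 0.001]
force: [0.2, -0.5, 0.2]
width: 43.0
grasp_force: 0.0
```

Emit:
move_arm(travel=[[0,0,-3],[0,0,-10],[-3,0,-30],[-10,0,-55],[-20,0,-80]], twist=[0,0,0,0,0], fingers=[0,0,0,0,0])

```text
clock: 21.25
tool_pos: [557.0, 137.7, 136.6]
ee_rot: [-2.313, -2.124, 0.0]
force: [-0.0, 0.3, 1.2]
width: 46.0
grasp_force: 0.0
```

Emit:
move_arm(travel=[[-15,0,-30],[-35,0,-60],[-55,0,-90],[-70,0,-115],[-80,0,-130]], twist=[0,0,0,0,0], fingers=[0,0,0,0,0])

```text
clock: 21.67
tool_pos: [551.5, 55.5, 269.3]
ee_rot: [2.315, 2.118, 0.005]
force: [0.3, 0.2, -0.2]
width: 46.0
grasp_force: 0.0
```

Emit:
move_arm(travel=[[0,0,0],[0,0,0],[0,0,0]], twist=[0,0,0], fingers=[0,0,0])

```text
clock: 21.92
tool_pos: [549.9, 57.8, 264.7]
ee_rot: [-2.314, -2.123, 0.001]
force: [0.9, 0.1, 0.5]
width: 45.7
grasp_force: 0.0
```

```bash
python3 - <<'E'
from h import *
d=cam("wrist");s=d["s"];save(d,"w5");print(s["clock"],s["tool_pos"],s["force"])
P=cloud(d);z=P[...,2];ax=np.array([np.cos(np.radians(85.1)),np.sin(np.radians(85.1))]);v=P[...,:2]-[559,159];a=v@ax;b=v@[ax[1],-ax[0]]
near=(abs(a)<52)&(abs(b)<52)&(z>25)&(z<50)
A=np.c_[a[near],b[near],np.ones(near.sum())];k=z[near]
ok=abs(k-np.median(k))<4;c=np.linalg.lstsq(A[ok],k[ok],rcond=None)[0];print("plate z/tilt",c,"(expect 38)",near.sum())
deck=(a<-75)&(a>-180)&(abs(b)<70)&(z<50);print("deck z",np.median(z[deck]) if deck.any() else '')
d=cam("side");P=cloud(d);q=P[(P[...,2]>70)&(P[...,2]<205)&(abs(P[...,0]-562)<90)&(P[...,1]>235)&(P[...,1]<300)];print("lid slope",np.polyfit(q[:,2],q[:,1],1))
E
```

```text
21.9167 [549.86781002  57.78800924 264.72566059] [0.86456831 0.06657717 0.4611738 ]
plate z/tilt [-1.87898432e-04 -3.27957397e-04  3.85963202e+01] (expect 38) 5590
deck z 40.57610179763395
lid slope [1.76794870e-01 2.40123537e+02]
```

View pics/w5.png

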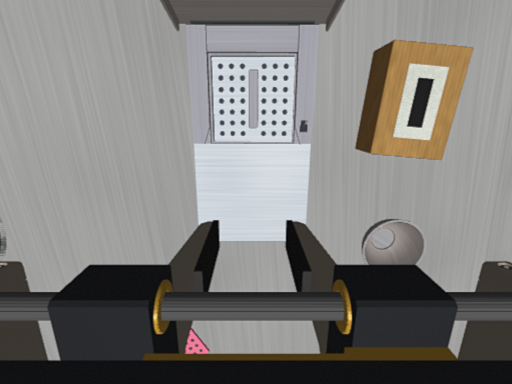

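The plate lies flat in the pocket at (253,98), with its top at 38.6 mm and no tilt. The lid is open at 10° past upright and the robot is clear, so I hand in.

```bash
python3 -c "
from rig import job
print(job.close_job())"
```

```text
the job is handed in; nothing more can be done
None
```

Job handed in at about 22 s on the robot clock: the lid was eased fully open with a finger on it, and the drain plate was slid across, sits flat in the pocket and has been let go; the arm was kept clear of the bowl, bottle and carton.

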